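Fit the ballast into the floodlight's gear tray

ROBOT

A 7-joint arm with a two-finger parallel gripper is mounted at the origin on the work surface. World frame = base frame: x ahead of the robot, y to its left, z up, the work surface at z = 0. Lengths are in m, angles in rad, forces in N, time in s.
With the tool pointing down it reaches from about 0.4 to 0.85 m from the base axis. Payload 6.9 kg.
Tool frame: the origin (TCP) lies at the very end of the fingers, on their centre line; the grasp point (between the pads) lies 19 mm behind it (robot.grip_point_offset is the distance from the TCP to the grasp point, in m); z points along the fingers, y is the line along which they close (so a half turn about z gives the same grasp; the last joint's range is limited). The gripper opens to 85 mm and grips with 20 to 120 N. Pads are 22 mm wide; open, the fingers measure 114 mm over their backs; the gripper's body (76 mm by 85 mm) begins 54 mm behind the grasp point. The pads swing forward as they close: fully open they stand 13 mm farther back than shut.
Start: joints at [1.359, 0.507, -0.238, 1.5, 0.126, 1.149, -0.155], TCP at [0.195, -0.594, 0.231] pointing down, gripper open.
Joint ranges: [-3.08, 3.08], [-0.24, 2.05], [-1.43, 1.35], [0, 2.5], [-1.52, 4.66], [0.17, 1.96], [-2.89, 2.89]. Speed limits (rad/s): [2.39, 2.39, 3.14, 3.14, 3.14, 3.14, 3.14].

INTERFACE

Orientations are given as a unit quaternion [x, y, z, w].
In Python, from station import robot gives the robot as it stands. Calls block until the motion is done:
- robot.move_ptp(position, orientation): joint-space move of the TCP to a pose.
- robot.move_straight(position, frame=None, velocity=0.15): straight line of the TCP; frame=None keeps the orientation; velocity is the mean speed in m/s.
- robot.goto_joints(angles): joint-space move.
- robot.grip(opening, squeeze=None): finger opening in m; squeeze is the grip in N (None keeps the last); returns when the fingers have stopped.
- robot.dwell(seconds).
- robot.ik(position, orientation): joint angles nearest the present ones, or None.
- robot.get_obs(): the state.
- robot.get_image(name): name is "scene" or "top" or "wrist"; returns the picture (384x512x3 uint8, red, green, blue); there is no depth.
- robot.camera_model(name): a dict with "mtx" (3x3 intrinsics, pixels), "k1" (the pictures are not rectified: a ray, as slopes to the right and down, at radius r is drawn at 1 + k1 r^2 times it, then the intrinsics apply), "extrinsics" (4x4, takes a point from camera to world coordinates). Camera axes: x right, y up, looking along -z (the intrinsics and any distortion apply to the point x, -y, -z); pixel columns grow to the right and rows downward; lengths in m; the calibration is good to about 2 mm. A picture is of the moment at which its call begins: read the wrist's pose just before it. camera_model takes no time and is no camera call; for the wrist camera it gives the pose at the moment of the call.
A pose or a line that the arm cannot do raises robot.PlanningError and nothing moves.
- robot.sign_off(): hands the job in; it is judged then, once.
The state is a dict: "clock": time; "qpos": joint angles; "dq": joint speeds; "tau": joint torques, N m; "ee_pos": TCP position; "ee_rot": TCP orientation; "ft_force": force on the tool from outside, world axes, zero at the start; "torque": the same for the moment, N m; "grip_width": finger opening in m; "grasp_force": force on a finger pad.
Only numpy, scipy, OpenCV 4.12 (cv2) and the standard library are available. Lean on these libraries where they do the work, as an engineer would, in place of code of your own. Each camera call takes 0.05 s, during which the arm holds its last target. There are 200 camera calls.

TASK

The ballast is standing on end: first lay it down on the green mat with its yellow label up and let go of it there. Then take it again and set it (do not drop it) into the recess of the black gear tray, label up and with its black terminal end towards the tray's blue cable gland, and press it down until it is fully home, flush with the tray's rim. Leave the solder reel, the meter and the screwdriver where they are.

Things in the scene. Friction and masses are not known exactly. Their poses are not given: they have to be found in the camera images.
- ballast: Loose white cuboid, 120 long (its z) x 60 wide (y) x 44 thick (x) mm, about 0.5 kg. Starts standing on its plain white end, z up. Origin: centre of that plain end face. +z points to the black terminal end (last 22 mm black, brass dots); +x points out of the face with the yellow label (a yellow strip across the terminal end marks that side); -x is the blank back.
- label (a point): Point on the ballast: centre of its labelled 120 x 60 face (22 mm along x, 60 mm along z from the ballast's origin). Axes as the ballast's.
- terminals (a point): Point on the ballast: centre of its black terminal end face (120 mm along z from the ballast's origin). Axes as the ballast's.
- tray: Black gear tray fixed to the bench, 230 (x) x 130 (y) x 62 (z) mm; recess 124 (x) x 64 (y) mm in the middle of its top, 3 mm chamfer. +x points to the end with the blue cable gland (30 mm long, on the end wall) and a blue mark on the rim. Origin: centre of underside. Fixed ledges at both ends of the recess, 44 mm below the rim, carry the ballast when home, label level with rim.
- tray_mouth (a point): Centre of the recess's mouth, at the height of the rim (62 mm above the bench). Axes as the tray's.
- seat (a joint): Aluminium seat plate (98 x 58 mm) in the recess, held by dry friction. 0 = up: its top is 28 mm below the rim, so a ballast set on it stands 16 mm proud. Pressing the ballast with 8 to 12 N slides it down; 0.016 m = fully down, level with the ledges. It stays where it is left.
- mat: Green mat fixed to the bench, 240 (x) x 180 (y) x 3 (z) mm. Origin: centre of the underside.
- solder: Bystander: reel of solder standing on the bench, 60 mm across, 46 mm high. Origin: centre of the underside.
- meter: Bystander: orange multimeter lying on the bench, 150 (x) x 78 (y) x 34 (z) mm. Origin: centre of the underside.
- driver: Bystander: yellow-handled screwdriver lying on the bench along its x, about 200 mm long, under 35 mm high.
Mind the look-alikes: they are no part of the job. What is shaped like the ballast but pink or purple is not meant.

How it is judged:
On the way:
1. the ballast lies on the green mat, label up, at rest and let go (x of label in the frame of mat between -0.12 and 0.12 m and y of label in the frame of mat between -0.09 and 0.09 m and z of label in the frame of mat between 0.035 and 0.055 m and angle between ballast's own x axis and vertical below 0.12 rad and linear speed of ballast below 0.02 m/s and contact force between the fingers and ballast below 0.1 N), for 0.2 s.
At the end, for the whole second after the job is handed in: The ballast lies in the tray's recess, label up (within 0.05 rad), centred within 5 mm, its terminal end at the gland's end, its label within 2.5 mm of the rim's height (flush), the seat pressed down more than 13 mm, at rest (x of label in the frame of tray_mouth between -0.005 and 0.005 m and y of label in the frame of tray_mouth between -0.005 and 0.005 m and z of label in the frame of tray_mouth between -0.003 and 0.0025 m and angle between ballast's own x axis and vertical below 0.05 rad and x of terminals in the frame of tray_mouth above 0.05 m and value of joint seat above 0.013 m and linear speed of ballast below 0.01 m/s); the robot touches nothing.
It fails at once if the ballast is dropped or rammed into the tray (faster than 0.7 m/s at the recess, a fall of about 25 mm) (horizontal distance between label and tray_mouth below 0.06 m and z of label in the frame of tray_mouth below 0.04 m and linear speed of ballast above 0.7 m/s).
It fails at once if a bystander (solder reel, meter, screwdriver) is moved more than 25 mm (distance of any of solder, meter, driver from where it was at the start of the episode above 0.025 m).
It also fails if it takes over 64 s, if anything falls off the work surface, if the arm or the gripper's body presses on something with over 40 N, if the wrist force passes 120 N, or if a joint passes its speed limit or range.

## Working session

There is one attempt and no reset: what is moved stays moved. The work goes in short steps, each a Python script; the robot and the scene stay as the last script left them, time stands still between calls to the robot, and variables do not carry over. Pictures are saved under pics/ and viewed, at most 10 in all, crops included, and the job is handed in when it is done.

```bash
ls; mkdir -p pics
python3 - <<'E'
from station import robot
import cv2,numpy as np
for n in ("scene","top"):
    im=robot.get_image(n); cv2.imwrite(f"pics/{n}0.png",im[:,:,::-1])
    m=robot.camera_model(n); print(n,np.round(m["mtx"],1).tolist(),m["k1"],np.round(m["extrinsics"],3).tolist())
o=robot.get_obs(); print(o["clock"],o["ee_pos"],o["ee_rot"],o["ft_force"])
a=cv2.imread("pics/scene0.png");b=cv2.imread("pics/top0.png")
E
```

```text
pics
scene [[367.1, 0.0, 259.2], [0.0, 367.1, 194.5], [0.0, 0.0, 1.0]] -0.09127621960800668 [[0.725, -0.45, 0.52, 0.977], [0.688, 0.481, -0.543, -0.451], [-0.006, 0.752, 0.659, 0.652], [0.0, 0.0, 0.0, 1.0]]
top [[368.6, 0.0, 259.8], [0.0, 368.6, 189.0], [0.0, 0.0, 1.0]] -0.060524464721639665 [[-0.063, 0.968, -0.243, 0.368], [-0.998, -0.061, 0.014, -0.001], [-0.001, 0.244, 0.97, 0.819], [0.0, 0.0, 0.0, 1.0]]
0.1 [ 0.19448599 -0.59350006  0.23051375] [ 9.87481775e-01  1.57731098e-01 -1.42572311e-04 -7.90395648e-04] [ 0.68373867 -0.67520095  0.50058406]
```

View pics/scene0.png

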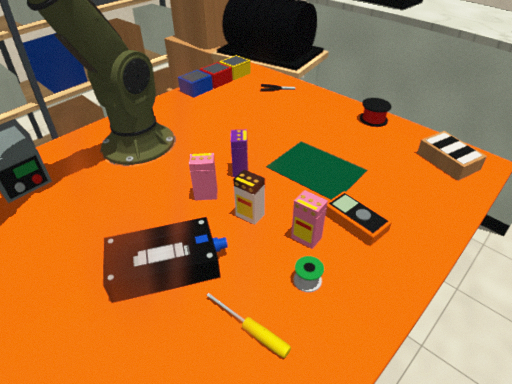

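View pics/top0.png

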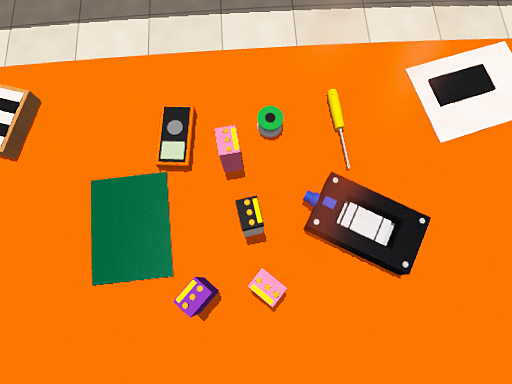

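The scene shows four block candidates:
- White body with a black end: scene (250,195), top (250,215).
- Pink: scene (203,175), top (267,288).
- Pink: scene (310,218), top (230,148).
- Purple: scene (239,150), top (197,296).

Only the white one with the black terminal end fits. The tray is at top (367,223) with its gland at (311,198). The mat is at top (132,229). I'll confirm in an enlarged crop.

```bash
cat > h.py <<'E'
import numpy as np,cv2
from station import robot
def ray(m,uv):
    uv=np.atleast_2d(np.array(uv,float)); K=m["mtx"]
    d=(uv-[K[0,2],K[1,2]])/[K[0,0],K[1,1]]; s=d.copy()
    for _ in range(20): s=d/(1+m["k1"]*(s**2).sum(1,keepdims=True))
    E=np.array(m["extrinsics"]); c=np.c_[s[:,0],-s[:,1],-np.ones(len(s))]
    return E[:3,3],c@E[:3,:3].T
def at_z(m,uv,z):
    o,r=ray(m,uv); return o+r*((z-o[2])/r[:,2])[:,None]
def tri(m1,a,m2,b):
    o1,r1=ray(m1,a);o2,r2=ray(m2,b);out=[]
    for p,q in zip(r1,r2):
        t=np.linalg.lstsq(np.c_[p,-q],o2-o1,rcond=None)[0]
        A,B=o1+t[0]*p,o2+t[1]*q; out.append(np.r_[(A+B)/2,np.linalg.norm(A-B)])
    return np.array(out)
def proj(m,P):
    E=np.array(m["extrinsics"]);c=(np.atleast_2d(P)-E[:3,3])@E[:3,:3]
    s=np.c_[c[:,0]/-c[:,2],-c[:,1]/-c[:,2]]; s=s*(1+m["k1"]*(s**2).sum(1,keepdims=True))
    K=m["mtx"]; return s*[K[0,0],K[1,1]]+[K[0,2],K[1,2]]
E
python3 - <<'E'
from h import *
a=cv2.imread("pics/scene0.png");b=cv2.imread("pics/top0.png")
c=lambda im,x,y,w,h,s:cv2.resize(im[y:y+h,x:x+w],None,fx=s,fy=s,interpolation=cv2.INTER_CUBIC)
out=np.zeros((600,790,3),np.uint8)
out[:300,:250]=c(b,225,187,50,60,5);out[300:,:250]=c(a,225,167,50,60,5)
t=b[165:280,300:435]; t=np.clip(255*(t/255.)**.5,0,255).astype(np.uint8)
out[:460,250:]=cv2.resize(t,None,fx=4,fy=4,interpolation=cv2.INTER_CUBIC)
cv2.imwrite("pics/crop1.png",out)
m=robot.camera_model("top")
hsv=cv2.cvtColor(b,cv2.COLOR_BGR2HSV); g=cv2.inRange(hsv,(60,100,40),(90,255,160)); n,l,s,cc=cv2.connectedComponentsWithStats(g)
i=1+s[1:,4].argmax(); r=cv2.minAreaRect(np.argwhere(l==i)[:,::-1].astype(np.float32)); q=cv2.boxPoints(r);print("mat",q,at_z(m,q,.003).round(3))
E
```

```text
mat [[ 86.05568  176.46053 ]
 [166.24995  171.8116  ]
 [172.51329  279.8543  ]
 [ 92.319016 284.50323 ]] [[0.629 0.39  0.003]
 [0.628 0.201 0.003]
 [0.382 0.188 0.003]
 [0.382 0.365 0.003]]
```

View pics/crop1.png

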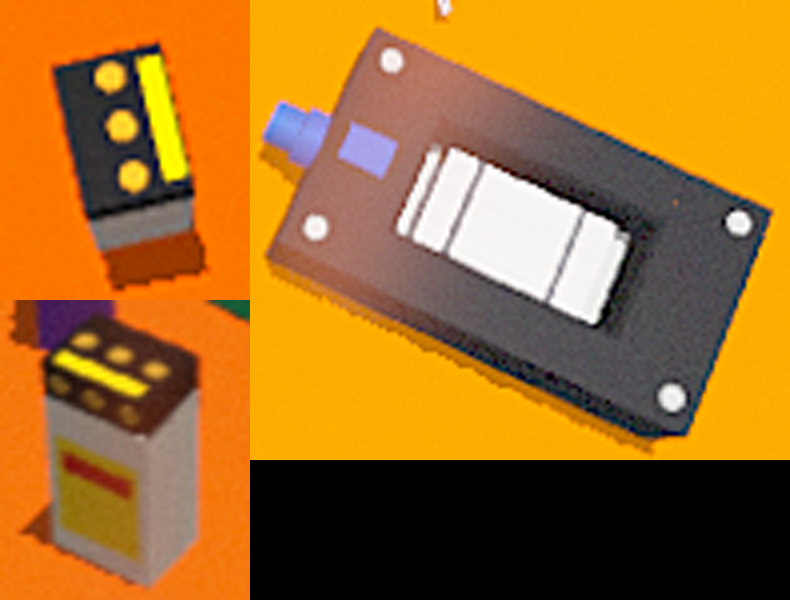

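The crop confirms it: white body, black terminal end with brass dots, and a yellow strip on the right in the top view. The label side faces -y, towards the scene camera. The tray's gland end is at upper left, and its four white rim screws show clearly. Next I'll measure from both views.

Run:
```python
from h import *
mt,ms=robot.camera_model("top"),robot.camera_model("scene")
a=cv2.imread("pics/scene0.png");b=cv2.imread("pics/top0.png")
f=lambda p,x,y,s,oy=0:(np.array(p,float)-[0,oy]+.5)/s-.5+[x,y]
T=f([(53,67),(158,44),(192,194),(90,216)],225,187,5)
P=at_z(mt,T,.12);print("ballast top corners",P.round(4).tolist(),"centre",P.mean(0).round(4))
print("edges",np.linalg.norm(np.roll(P,-1,0)-P,axis=1).round(3))
# triangulate strip ends (both views): far end / near end
st=f([(150,57),(176,180)],225,187,5); ss=f([(145,390),(58,357)],225,167,5,300)
print("strip tri",tri(mt,st,ms,ss).round(4)); print("strip tri swapped",tri(mt,st,ms,ss[::-1]).round(4))
sc=np.array([(391,60),(738,222),(672,397),(315,227)])
sc=(sc-[250,0]+.5)/4-.5+[300,165]
Q=at_z(mt,sc,.062);print("tray screws",Q.round(4).tolist(),"c",Q.mean(0).round(4),"yaw", [np.degrees(np.arctan2(*(Q[i]-Q[j])[1::-1])).round(1) for i,j in((0,1),(3,2))])
# scene: predicted screw pixels and blobs
print("pred scene",proj(ms,Q).round(1).tolist())
g=cv2.cvtColor(a,cv2.COLOR_BGR2GRAY).astype(float)
S=[]
for p in proj(ms,Q):
    x,y=p.round().astype(int);w=g[y-6:y+7,x-6:x+7];k=np.clip(w-np.median(w)-40,0,None);yy,xx=np.mgrid[y-6:y+7,x-6:x+7]
    S.append([(k*xx).sum()/k.sum(),(k*yy).sum()/k.sum()])
print(np.round(S,1).tolist());print(tri(mt,sc,ms,S).round(4))
# ballast base corners in scene: ground
B=f([(52,540),(150,585),(198,540)],225,167,5,300);print("base",at_z(ms,B,0).round(4).tolist())
print("pred top in scene",proj(ms,P).round(1).tolist(), "seen",f([(45,358),(90,318),(200,357),(148,405)],225,167,5,300).round(1).tolist())
```

```text
ballast top corners [[0.5245, 0.0378, 0.12], [0.5311, -0.0035, 0.12], [0.4716, -0.0129, 0.12], [0.4656, 0.0264, 0.12]] centre [0.4982 0.0119 0.12  ]
edges [0.042 0.06  0.04  0.06 ]
strip tri [[ 5.260e-01  5.000e-04  1.228e-01  1.600e-03]
 [ 4.775e-01 -6.900e-03  1.199e-01  6.000e-04]]
strip tri swapped [[ 0.5101 -0.0135  0.1463  0.0332]
 [ 0.4936  0.0072  0.0971  0.0384]]
tray screws [[0.5685, -0.1735, 0.062], [0.4695, -0.3468, 0.062], [0.3824, -0.2978, 0.062], [0.4816, -0.1239, 0.062]] c [ 0.4755 -0.2355  0.062 ] yaw [np.float64(60.2), np.float64(60.3)]
pred scene [[209.6, 255.9], [110.6, 278.1], [110.2, 241.7], [201.0, 222.6]]
[[209.2, 254.8], [110.1, 276.9], [109.7, 240.0], [200.4, 220.3]]
[[ 0.5677 -0.1732  0.0645  0.0006]
 [ 0.4688 -0.3461  0.0647  0.0012]
 [ 0.382  -0.2968  0.0663  0.0014]
 [ 0.4804 -0.1233  0.0682  0.0008]]
base [[0.4705, -0.0117, 0.0], [0.5289, -0.0005, 0.0], [0.5245, 0.0391, 0.0]]
pred top in scene [[264.0, 177.8], [253.6, 187.4], [232.4, 178.1], [242.7, 169.5]] seen [[233.6, 178.2], [242.6, 170.2], [264.6, 178.0], [254.2, 187.6]]
```

Both views agree to within a few mm, heights included:
- **Ballast:** centre (0.498, 0.012), label facing -81°.
- **Tray:** centre (0.4755, -0.2355), yaw 60°.
- **Mat:** centre about (0.505, 0.287).

The plan is to grip across the 60 mm width with the tool tilted towards the label side, then pitch the ballast down onto the mat. First I'll check IK.

```bash
cat >> h.py <<'E'
from scipy.spatial.transform import Rotation as Ro
def frame(x,z):
    x=np.array(x,float);z=np.array(z,float);x/=np.linalg.norm(x);z/=np.linalg.norm(z)
    return np.c_[x,np.cross(z,x),z]
def tool(R,p,th,g,off,s):
    """tool pose for ballast frame R,p: tilt th from -x_b towards -z_b, grasp point g, y sign s"""
    z=-np.sin(th)*R[:,2]-np.cos(th)*R[:,0]; y=s*R[:,1]
    return p+R@np.array(g)+z*off, Ro.from_matrix(np.c_[np.cross(y,z),y,z]).as_quat()
u=lambda a:np.array([np.cos(a),np.sin(a),0])
A0=np.radians(-81)
R0=frame(u(A0),[0,0,1]); p0=np.array([.498,.012,0])
def lay(cx,cy,a,z):  # lying label up, z_b along a, centre of the body at cx,cy, back at z
    R=frame([0,0,1],u(a)); return R,np.array([cx,cy,z+.022])-R[:,2]*.06
OFF=.026
E
python3 - <<'E'
from h import *
g=[0.002,0,.068]
q0=robot.get_obs()["qpos"];print(q0)
for s in(1,-1):
  for th in (0,15,30,45):   # 0 => horizontal at pickup
    t=np.radians(th);P,Q=tool(R0,p0,t,g,OFF,s); zt=Ro.from_quat(Q).as_matrix()[:,2]
    r=[robot.ik(P,Q),robot.ik(P-zt*.08,Q),robot.ik(P+[0,0,.1],Q)]
    for yaw in (99,60):
      R1,p1=lay(.505,.287,np.radians(yaw),.003) if yaw==99 else lay(.505,.287,np.radians(60),.003)
      P1,Q1=tool(R1,p1,t,g,OFF,s); r+=[robot.ik(P1,Q1),robot.ik(P1+[0,0,.1],Q1)]
    print(s,th,[x is not None for x in r], np.round(r[0],2) if r[0] is not None else "", np.round(r[3],2) if r[3] is not None else "")
E
```

```text
[ 1.35950648  0.50826213 -0.23752482  1.50102539  0.12570177  1.14889947
 -0.15481037]
1 0 [True, True, True, True, True, True, True] [ 0.96  1.41 -0.85  1.66 -0.43  1.25  0.77] [-0.13  0.81 -0.73  1.85  0.76  0.78 -1.13]
1 15 [True, True, True, True, True, True, True] [ 0.95  1.26 -0.86  1.74 -0.34  1.09  0.69] [-0.24  0.89 -0.8   1.76  0.91  1.12 -1.32]
1 30 [True, True, True, True, True, True, True] [ 0.92  1.11 -0.87  1.81 -0.22  0.94  0.56] [-0.36  1.   -0.83  1.65  0.99  1.44 -1.42]
1 45 [True, True, True, True, True, True, True] [ 0.86  0.96 -0.88  1.89 -0.07  0.8   0.37] [-0.45  1.13 -0.86  1.53  1.06  1.75 -1.48]
-1 0 [True, True, True, True, True, True, True] [ 0.44  1.23  0.08  1.67 -0.97  1.77 -1.72] [ 0.08  1.04 -1.23  1.85  1.11  1.14  1.72]
-1 15 [True, True, True, True, True, True, True] [ 0.47  1.08  0.    1.74 -0.9   1.5  -1.83] [-0.08  1.09 -1.23  1.76  1.15  1.44  1.64]
-1 30 [True, True, True, True, True, True, True] [ 0.47  0.93 -0.07  1.82 -0.82  1.25 -1.94] [-0.22  1.19 -1.23  1.64  1.19  1.75  1.57]
-1 45 [True, True, True, True, True, True, True] [ 0.43  0.8  -0.12  1.89 -0.72  1.01 -2.09] [-0.39  1.2  -1.03  1.53  1.14  1.87  1.6 ]
```

```bash
cat >> h.py <<'E'
TH=np.radians(30); G=[.008,0,.075]
def st(msg=""):
    o=robot.get_obs(); print(msg,"t%.1f"%o["clock"],np.round(o["ee_pos"],4),"F",np.round(o["ft_force"],1),"w%.4f g%.1f"%(o["grip_width"],o["grasp_force"]))
def snap(n,f):
    im=robot.get_image(n);cv2.imwrite(f"pics/{f}.png",im[:,:,::-1]);return im
E
python3 - <<'E'
from h import *
P,Q=tool(R0,p0,TH,G,OFF,1);zt=Ro.from_quat(Q).as_matrix()[:,2]
R1,p1=lay(.505,.287,np.radians(99),.003+.2);P1,Q1=tool(R1,p1,TH,G,OFF,1)
print(robot.ik(P+[0,0,.2],Q) is not None, robot.ik(P1,Q1) is not None)
robot.grip(.085,60)
robot.move_ptp(P-zt*.09+[0,0,.1],Q); st("hi")
robot.move_straight(P-zt*.09,velocity=.2); st("pre")
snap("scene","pre")
robot.move_straight(P,velocity=.12); st("at")
robot.grip(.055,60); st("grip")
snap("scene","grip")
a,b=cv2.imread("pics/pre.png"),cv2.imread("pics/grip.png")
cv2.imwrite("pics/c2.png",cv2.resize(np.hstack([a[100:290,130:330],b[100:290,130:330]]),(800,380)))
E
```

```text
True True
hi t2.5 [ 0.508  -0.0517  0.2068] F [ 0.5  0.6 -0.2] w0.0851 g0.0
pre t3.2 [ 0.5083 -0.0505  0.108 ] F [-1.2 -0.5  0.5] w0.0849 g0.0
at t4.1 [0.4963 0.0257 0.0622] F [-0.7  0.6 -0.2] w0.0852 g0.0
grip t4.5 [0.4965 0.0256 0.0623] F [ 2.5 -3.5  3.8] w0.0592 g64.8
```

View pics/c2.png

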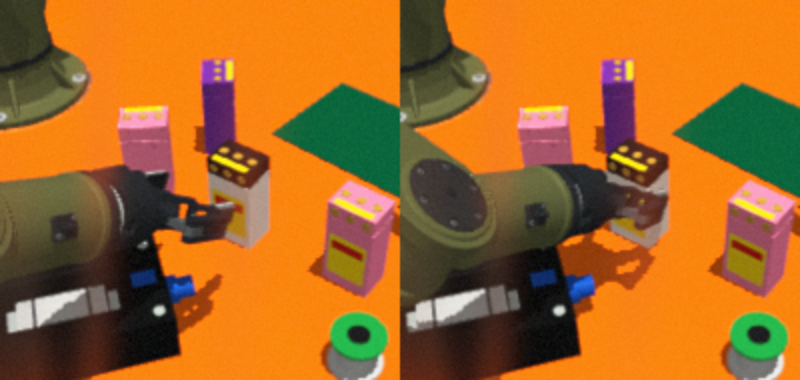

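The picture shows the fingers on both narrow faces at about (640,200), and the width of 0.059 m confirms the grip. Next I'll lift, turn and lay it on the mat.

Run:
```python
from h import *
P,Q=tool(R0,p0,TH,G,OFF,1)
robot.move_straight(P+[0,0,.2],velocity=.2); st("lift")
f0=robot.get_obs()["ft_force"][2]
R1,p1=lay(.505,.287,np.radians(99),.003);P1,Q1=tool(R1,p1,TH,G,OFF,1)
robot.move_ptp(P1+[0,0,.15],Q1); robot.dwell(.2);st("over"); f1=robot.get_obs()["ft_force"][2]
robot.move_straight(P1+[0,0,.02],velocity=.15)
snap("scene","lay0")
for dz in np.arange(.012,-.006,-.002):
    robot.move_straight(P1+[0,0,dz],velocity=.05); F=robot.get_obs()["ft_force"][2]
    if F-f1>3: break
st("down %.3f"%dz)
robot.grip(.085); robot.dwell(.3); st("rel")
zt=Ro.from_quat(Q1).as_matrix()[:,2]
robot.move_straight(robot.get_obs()["ee_pos"]-zt*.10,velocity=.2)
st("up")
snap("scene","lay1")
a,b=cv2.imread("pics/lay0.png"),cv2.imread("pics/lay1.png")
cv2.imwrite("pics/c3.png",cv2.resize(np.hstack([a[40:240,200:400],b[40:240,200:400]]),(800,400)))
```

```text
lift t5.7 [0.4952 0.0261 0.2607] F [ 0.3  0.4 -4. ] w0.0598 g64.6
over t7.5 [0.5054 0.2873 0.1602] F [ 0.2 -0.5 -4.5] w0.0591 g65.2
down 0.002 t10.1 [0.5048 0.289  0.0134] F [-1.6 -0.7  4.5] w0.0589 g65.8
rel t10.8 [0.5047 0.289  0.0125] F [-0.6  0.6  0.8] w0.0848 g0.0
up t11.4 [0.497  0.3375 0.0984] F [ 1.1 -0.2 -0.6] w0.0851 g0.0
```

View pics/c3.png

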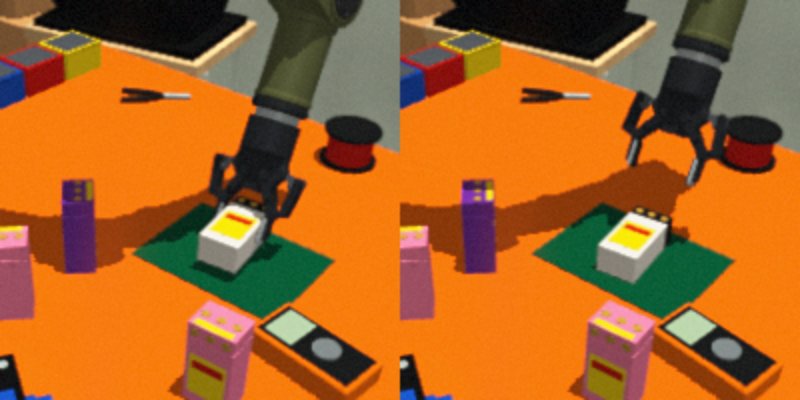

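The ballast lies on the mat, label up, and is released. Next I'll take close wrist views of the ballast and, from two places, of the tray.

Run:
```python
from h import *
import pickle
D={}
def take(k):
    m=robot.camera_model("wrist"); D[k]=dict(m); snap("wrist",k); E=np.array(m["extrinsics"]);print(k,"cam",E[:3,3].round(3),"look",(-E[:3,2]).round(2)); st()
R1,p1=lay(.505,.287,np.radians(99),.003);P,Q=tool(R1,p1,0,[0,0,.06],0,1)
robot.move_ptp(np.r_[P[:2],.25],Q); robot.dwell(.2); take("wb1")
R2,p2=lay(.4755,-.2355,np.radians(60.2),.034);P2,Q2=tool(R2,p2,0,[0,0,.06],0,1)
robot.move_ptp(np.r_[P2[:2],.30],Q2); robot.dwell(.2); take("wt1")
robot.move_straight(np.r_[P2[:2]+.06*u(np.radians(60.2)),.25]); robot.dwell(.2); take("wt2")
snap("top","top1")
pickle.dump(D,open("cams.pkl","wb"))
I=[cv2.imread(f"pics/{k}.png") for k in("wb1","wt1","wt2","top1")]
I=[cv2.resize(i,(400,300)) for i in I]
cv2.imwrite("pics/c4.png",np.vstack([np.hstack(I[:2]),np.hstack(I[2:])]))
```

```text
wb1 cam [0.493 0.367 0.391] look [ 0.04 -0.31 -0.95]
 t12.4 [0.5042 0.2879 0.2485] F [-0.1 -0.5 -0.3] w0.0853 g0.0
wt1 cam [ 0.516 -0.165  0.443] look [-0.16 -0.27 -0.95]
 t14.6 [ 0.4758 -0.2349  0.3   ] F [ 0.1 -0.9 -0.1] w0.0848 g0.0Traceback (most recent call last):
  File "<stdin>", line 10, in <module>
ValueError: operands could not be broadcast together with shapes (2,) (3,)
```

Run:
```python
from h import *
import pickle
D={}
def take(k):
    m=robot.camera_model("wrist"); D[k]=dict(m); snap("wrist",k); st(k)
def T(p,q):
    M=np.eye(4);M[:3,:3]=Ro.from_quat(q).as_matrix();M[:3,3]=p;return M
R2,p2=lay(.4755,-.2355,np.radians(60.2),.034);P2,Q2=tool(R2,p2,0,[0,0,.06],0,1)
take("wt1"); o=robot.get_obs()
C=np.linalg.inv(T(o["ee_pos"],o["ee_rot"]))@np.array(D["wt1"]["extrinsics"])
R1,p1=lay(.505,.287,np.radians(99),.003);Q=tool(R1,p1,0,[0,0,.06],0,1)[1]
m=dict(D["wt1"]);m["extrinsics"]=T([.5042,.2879,.2485],Q)@C;D["wb1"]=m;print(m["extrinsics"][:3,3].round(3))
robot.move_straight(np.r_[P2[:2]-.07*u(np.radians(60.2))[:2],.25]); robot.dwell(.2); take("wt2")
snap("top","top1")
pickle.dump(D,open("cams.pkl","wb"))
I=[cv2.imread(f"pics/{k}.png") for k in("wb1","wt1","wt2","top1")]
I=[cv2.resize(i,(400,300)) for i in I]
cv2.imwrite("pics/c4.png",np.vstack([np.hstack(I[:2]),np.hstack(I[2:])]))
```

```text
wt1 t14.7 [ 0.4757 -0.235   0.3   ] F [ 0.  -0.5  0.2] w0.0848 g0.0
[0.492 0.368 0.391]
wt2 t15.6 [ 0.4414 -0.2956  0.2506] F [0.3 0.6 0.1] w0.0851 g0.0
```

View pics/c4.png

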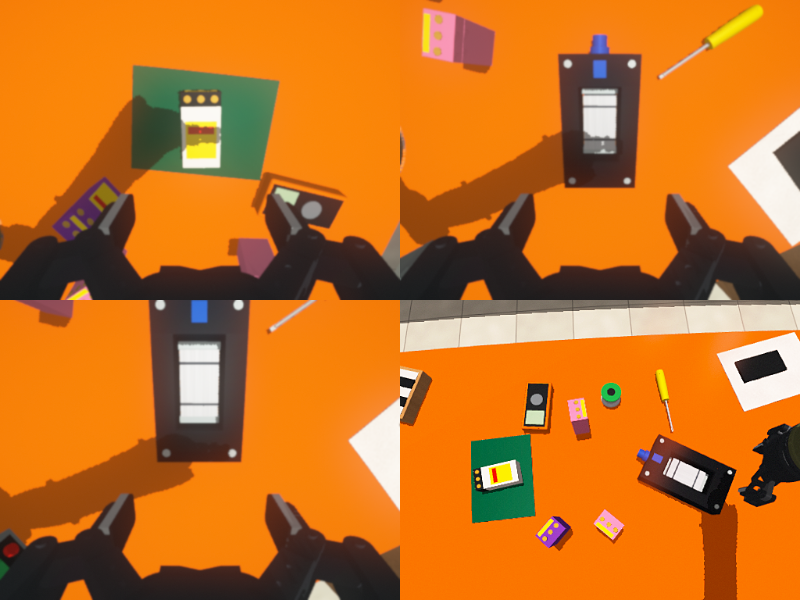

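The wrist view shows the ballast on the mat at (200,130) and the tray's screws at (565,64), (632,64), (628,181) and (572,182). Bystanders look unmoved. Next I'll triangulate the screws and enlarge the ballast for its corners.

Run:
```python
from h import *
import pickle
D=pickle.load(open("cams.pkl","rb"))
Q=np.array([[0.5685,-0.1735,.062],[0.4695,-0.3468,.062],[0.3824,-0.2978,.062],[0.4816,-0.1239,.062]])
S={}
for k in("wt1","wt2"):
    g=cv2.imread(f"pics/{k}.png",0).astype(float);S[k]=[]
    for p in proj(D[k],Q):
        x,y=p.round().astype(int);h=11;w=g[max(y-h,0):y+h+1,x-h:x+h+1];
        yy,xx=np.mgrid[max(y-h,0):max(y-h,0)+w.shape[0],x-h:x-h+w.shape[1]];c=np.clip(w-120,0,None)
        S[k].append([(c*xx).sum()/c.sum(),(c*yy).sum()/c.sum()])
    print(k,proj(D[k],Q).round(1).tolist(),np.round(S[k],1).tolist())
    P=at_z(D[k],S[k],.062);print(" ",P[:,:2].round(4).tolist(),"c",P.mean(0).round(4),[np.degrees(np.arctan2(*(P[i]-P[j])[1::-1])).round(2) for i,j in((0,1),(3,2))])
print("tri",tri(D["wt1"],S["wt1"],D["wt2"],S["wt2"]).round(4))
# predicted recess mouth quad for check, ballast crops
b=cv2.resize(cv2.imread("pics/wb1.png")[105:225,220:295],None,fx=4,fy=4,interpolation=cv2.INTER_CUBIC)
t=cv2.resize(cv2.imread("pics/top1.png")[195:255,88:168],None,fx=6,fy=6,interpolation=cv2.INTER_CUBIC)
out=np.zeros((480,780,3),np.uint8);out[:480,:300]=b;out[:360,300:780]=t;cv2.imwrite("pics/c5.png",out)
```

```text
wt1 [[297.0, 82.5], [291.2, 231.2], [221.2, 231.6], [215.3, 82.5]] [[296.4, 81.3], [292.1, 233.7], [220.9, 242.1], [214.2, 81.2]]
  [[0.5685, -0.172], [0.4688, -0.3509], [0.3731, -0.3118], [0.4813, -0.1219]] c [ 0.4729 -0.2391  0.062 ] [np.float64(60.88), np.float64(60.32)]
wt2 [[305.5, 7.4], [297.6, 196.0], [213.9, 196.5], [205.8, 7.5]] [[304.8, 5.6], [297.5, 195.9], [nan, nan], [204.7, 5.4]]
  [[0.5687, -0.1717], [0.4694, -0.3466], [nan, nan], [0.4816, -0.1217]] c [nan nan nan] [np.float64(60.41), np.float64(nan)]
 ** On entry to DLASCL parameter number  4 had an illegal value
 ** On entry to DLASCL parameter number  4 had an illegal value
 ** On entry to DLASCL parameter number  4 had an illegal value
 ** On entry to DLASCL parameter number  4 had an illegal value
 ** On entry to DLASCL parameter number  5 had an illegal value
 ** On entry to DLASCL parameter number  4 had an illegal value<stdin>:11: RuntimeWarning: invalid value encountered in scalar divide
Traceback (most recent call last):
  File "h.py", line 14, in tri
    t=np.linalg.lstsq(np.c_[p,-q],o2-o1,rcond=None)[0]
      ~~~~~~~~~~~~~~~^^^^^^^^^^^^^^^^^^^^^^^^^^^^^^
numpy.linalg.LinAlgError: SVD did not converge in Linear Least Squares
```

Run:
```python
from h import *
import pickle
D=pickle.load(open("cams.pkl","rb"))
Q=np.array([[0.5685,-0.1735,.062],[0.4695,-0.3468,.062],[0.3824,-0.2978,.062],[0.4816,-0.1239,.062]])
S={}
for k in("wt1","wt2"):
    g=cv2.imread(f"pics/{k}.png").min(2).astype(float);S[k]=[]
    for p in proj(D[k],Q):
        x,y=p.round().astype(int);h=8;y0=max(y-h,0);w=g[y0:y+h+1,x-h:x+h+1]
        yy,xx=np.mgrid[y0:y0+w.shape[0],x-h:x-h+w.shape[1]];c=np.clip(w-(np.median(w)+w.max())/2,0,None)
        S[k].append([(c*xx).sum()/c.sum(),(c*yy).sum()/c.sum()])
    P=at_z(D[k],S[k],.062);print(k,np.round(S[k],1).tolist(),P[:,:2].round(4).tolist(),"c",P.mean(0).round(4),[np.degrees(np.arctan2(*(P[i]-P[j])[1::-1])).round(2) for i,j in((0,1),(3,2))])
print("tri",tri(D["wt1"],S["wt1"],D["wt2"],S["wt2"]).round(4))
b=cv2.resize(cv2.imread("pics/wb1.png")[105:225,220:295],None,fx=4,fy=4,interpolation=cv2.INTER_CUBIC)
t=cv2.resize(cv2.imread("pics/top1.png")[195:255,88:168],None,fx=6,fy=6,interpolation=cv2.INTER_CUBIC)
out=np.zeros((480,780,3),np.uint8);out[:480,:300]=b;out[:360,300:780]=t;cv2.imwrite("pics/c5.png",out)
```

```text
wt1 [[296.4, 81.3], [290.4, 231.2], [220.0, 231.0], [214.3, 81.2]] [[0.5684, -0.172], [0.4685, -0.3462], [0.3814, -0.2961], [0.4814, -0.122]] c [ 0.4749 -0.2341  0.062 ] [np.float64(60.17), np.float64(60.14)]
wt2 [[304.9, 5.4], [297.2, 195.7], [212.6, 195.4], [204.7, 5.2]] [[0.5688, -0.1716], [0.4692, -0.3462], [0.3817, -0.2959], [0.4818, -0.1216]] c [ 0.4754 -0.2338  0.062 ] [np.float64(60.3), np.float64(60.15)]
tri [[ 5.681e-01 -1.720e-01  6.450e-02  1.000e-04]
 [ 4.691e-01 -3.449e-01  6.510e-02  5.000e-04]
 [ 3.822e-01 -2.954e-01  6.400e-02  2.000e-04]
 [ 4.817e-01 -1.223e-01  6.430e-02  2.000e-04]]
```

View pics/c5.png

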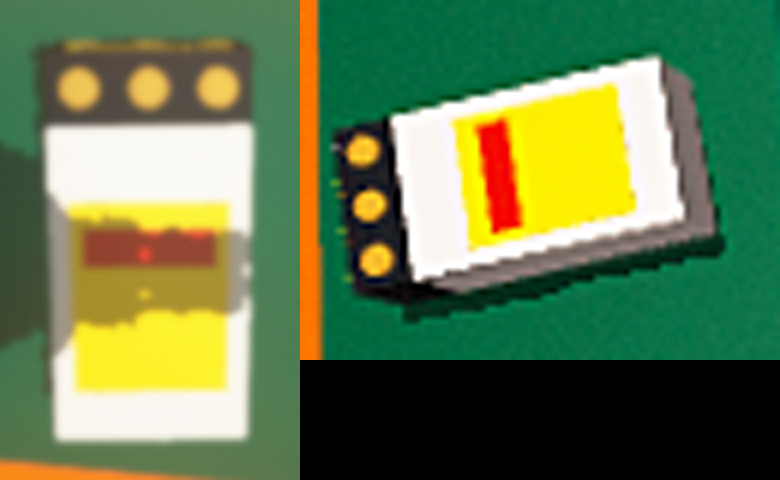

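The crop shows the lying ballast's white label face: left panel corners (44,124), (253,124), (247,439), (55,439), and right panel corners (392,115), (412,280), (684,220), (660,57). I'll triangulate these, grasp fingertip-deep, and carry it to above the tray.

Run:
```python
from h import *
import pickle
D=pickle.load(open("cams.pkl","rb"));mt=robot.camera_model("top");mw=D["wb1"]
W=(np.array([(44,124),(253,124),(247,439),(55,439)])+.5)/4-.5+[220,105]
T=(np.array([(92,115),(112,280),(384,220),(360,57)])+.5)/6-.5+[88,195]
for TT in (T,T[[1,0,3,2]]): print(tri(mw,W,mt,TT).round(4).tolist())
for n,m,X in(("w",mw,W),("t",mt,T)):
    P=at_z(m,X,.047); b=P[:2].mean(0);e=P[2:].mean(0); d=(b-e)/np.linalg.norm(b-e)
    print(n,P[:,:2].round(4).tolist(),"len",np.linalg.norm(b-e).round(4),"wid",np.linalg.norm(P[0]-P[1]).round(4),np.linalg.norm(P[2]-P[3]).round(4),"yaw",np.degrees(np.arctan2(d[1],d[0])).round(2),"centre",(e+d*.06).round(4))
```

```text
[[0.495, 0.3174, 0.0973, 0.0509], [0.5022, 0.33, 0.0188, 0.0591], [0.5176, 0.2285, 0.0282, 0.0601], [0.5105, 0.2284, 0.0798, 0.053]]
[[0.4689, 0.3209, 0.0411, 0.0011], [0.5297, 0.3306, 0.0399, 0.0002], [0.5454, 0.2322, 0.0416, 0.001], [0.485, 0.2228, 0.0426, 0.0]]
w [[0.4688, 0.3219], [0.5288, 0.3314], [0.545, 0.2342], [0.4851, 0.2247]] len 0.0985 wid 0.0607 0.0607 yaw 99.5 centre [0.5052 0.2886 0.047 ]
t [[0.5283, 0.3276], [0.4687, 0.3183], [0.4843, 0.2216], [0.5436, 0.2306]] len 0.0981 wid 0.0603 0.06 yaw 99.08 centre [0.5045 0.2853 0.047 ]
```

The ballast measures centre (0.505, 0.2886) and yaw 99.3°, with size and height consistent. Now I'll grasp it and insert it with force monitoring.

```bash
cat > ins.py <<'E'
from h import *
TC=np.array([.4750,-.2341]);YAW=np.radians(60.2);Q2=tool(lay(*TC,YAW,.034)[0],np.zeros(3),0,[0,0,0],0,1)[1]
def lower(z0,z1,xy,f0,lim=6,step=.002):
    for z in np.arange(z0,z1-1e-6,-step):
        robot.move_straight([*xy,z],velocity=.04); F=robot.get_obs()["ft_force"]
        print("z%.3f"%z,np.round(F,1),end="; ")
        if F[2]-f0>lim: break
    print();return z
E
python3 - <<'E'
from ins import *
c=np.array([.5052,.2886]);R1,p1=lay(*c,np.radians(99.3),.003);Q=tool(R1,p1,0,[0,0,0],0,1)[1]
up=robot.get_obs()["ee_pos"];robot.move_straight([up[0],up[1],.30],velocity=.3)
robot.move_ptp([*c,.12],Q);robot.move_straight([*c,.05],velocity=.2);robot.move_straight([*c,.029],velocity=.06)
robot.grip(.055,60);st("grip")
robot.move_straight([*c,.24],velocity=.2);st("lift")
robot.move_ptp([*TC,.24],Q2);robot.move_straight([*TC,.10],velocity=.15);robot.dwell(.3)
st("over");f0=robot.get_obs()["ft_force"][2]
robot.move_straight([*TC,.092],velocity=.06)
lower(.090,.058,TC,f0);st("end");snap("top","ins");snap("scene","ins2")
a=cv2.imread("pics/ins2.png")[150:310,80:260]
cv2.imwrite("pics/c6.png",cv2.resize(a,(720,600)))
E
```

```text
grip t19.6 [0.5052 0.2888 0.0297] F [-1.7 -0.1  5.5] w0.0583 g65.6
lift t20.8 [0.5048 0.2879 0.2387] F [-0.1  0.7 -4.9] w0.0586 g65.2
over t24.0 [ 0.4752 -0.2343  0.1004] F [ 1.6 -0.3 -4.5] w0.0584 g65.1
z0.090 [-0.7 -0.7 -4.4]; z0.088 [ 0.2  0.6 -3.9]; z0.086 [ 0.4  0.4 -4. ]; z0.084 [-0.1 -0.3 -4.8]; z0.082 [-0.7 -0.2 -4.3]; z0.080 [-0.  -0.3 -4.1]; z0.078 [ 0.1  0.2 -4. ]; z0.076 [-0.5  0.2 -4.3]; z0.074 [-0.   0.9 -3.1]; z0.072 [-0.1 -0.  -3.9]; z0.070 [ 0.   0.4 -4.8]; z0.068 [-0.5  0.2 -4.7]; z0.066 [ 0.7  0.  -4.4]; z0.064 [ 0.1  0.5 -4.2]; z0.062 [-0.7  0.1 -4.3]; z0.060 [-0.3 -0.9 -2.3]; z0.058 [-1.9 -0.5  3.3]; 
end t28.6 [ 0.4753 -0.2341  0.0584] F [-1.9 -0.5  3.3] w0.0589 g66.0
```

View pics/c6.png

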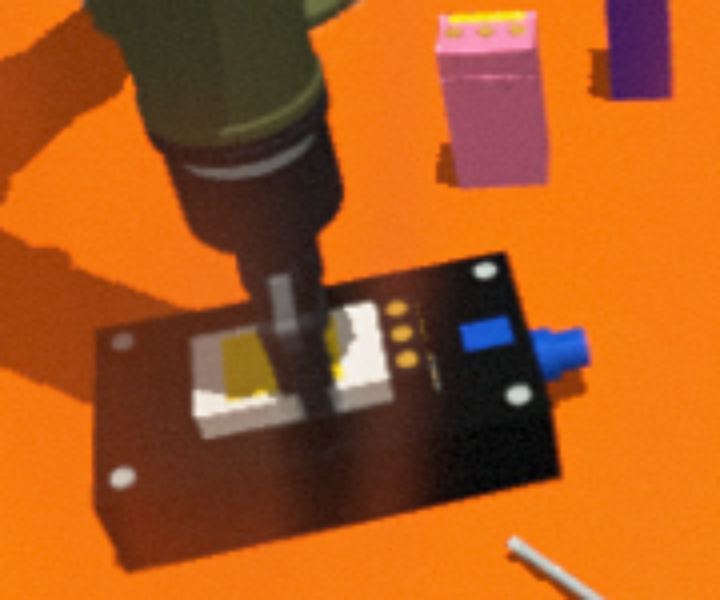

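It went in with no contact force until the seat, at the predicted height. The terminals, at (405,335), face the blue gland. Now I'll release, close the fingers and press.

Run:
```python
from ins import *
robot.grip(.085);robot.dwell(.2);st("rel")
robot.move_straight([*TC,.15],velocity=.2);robot.grip(0.0);robot.dwell(.2);st("shut");f0=robot.get_obs()["ft_force"][2]
robot.move_straight([*TC,.084],velocity=.1)
lower(.081,.056,TC,f0,lim=25,step=.0015);st("pressed")
robot.move_straight([*TC,.20],velocity=.15);robot.dwell(.2)
R=frame(u(YAW),[0,0,1])
robot.move_straight([*(TC-.07*u(YAW)[:2]),.25]);robot.dwell(.2);st("off")
m=robot.camera_model("wrist");snap("wrist","fin");snap("scene","fin2")
a=cv2.resize(cv2.imread("pics/fin.png")[0:220,150:360],(420,440));b=cv2.resize(cv2.imread("pics/fin2.png")[190:310,90:240],(375,300))
out=np.zeros((440,795,3),np.uint8);out[:,:420]=a;out[:300,420:]=b;cv2.imwrite("pics/c7.png",out)
print(proj(m,[[*TC,.062]]).round(1))
```

```text
rel t29.3 [ 0.475  -0.2341  0.058 ] F [-0.2  0.4  0.2] w0.0849 g0.0
shut t30.8 [ 0.475  -0.2341  0.15  ] F [0.  0.  0.1] w0.0000 g0.0
z0.081 [-0.6 -0.1  0.6]; z0.080 [ 0.8 -0.1  0.6]; z0.078 [-0.4 -0.1  0.7]; z0.076 [ 0.1 -0.  -0.2]; z0.075 [0.1 0.1 1.4]; z0.073 [-1.1  0.3  4.5]; z0.072 [-0.2  0.2  5.3]; z0.070 [-1.   0.6  4.9]; z0.069 [-0.6 -0.1  5.3]; z0.067 [-0.8  0.2  5.3]; z0.066 [-0.4 -0.1  4.7]; z0.064 [-1.   0.   5.2]; z0.063 [-1.1  0.4  5.1]; z0.061 [-2.   0.2 10. ]; z0.060 [-6.6  0.9 26.3]; 
pressed t35.4 [ 0.4753 -0.2341  0.062 ] F [-6.6  0.9 26.3] w-0.0000 g12.9
off t37.6 [ 0.4404 -0.2939  0.2496] F [ 0.4 -0.4 -0.4] w-0.0002 g0.0
[[256.5 109.3]]
```

View pics/c7.png

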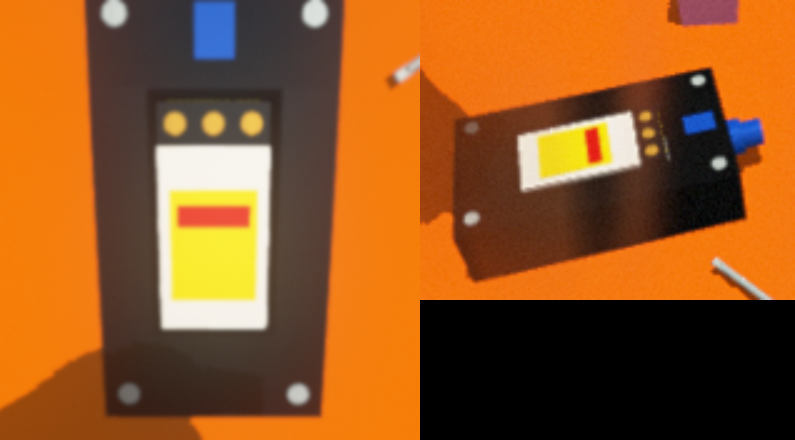

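The ballast sits flush, terminals towards the gland. The press ended against a hard stop at 26 N with the TCP at 0.062 m, which is the rim's height. Handing in.

```bash
python3 -c "
from station import robot
print(robot.sign_off())"
```

```text
the job is handed in; nothing more can be done
None
```

I laid the ballast label-up on the mat and released it, then set it into the tray with its terminals towards the gland and pressed it flush; the job is handed in at about 38 s, but the sign-off returned no verdict.

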